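Show all sides of a forming block to the bench lens and put it away

TASK

Inspect the wooden forming block: hold it upright with one side after another square to the face of the bench lens that looks towards the robot, that side's centre on the lens's axis about 25 mm in front of the glass, still for half a second and with no finger on the side being shown - first the plain side, then the two-grooved side, then (after putting the block down and taking it by the other two sides) the one-grooved side and last the three-grooved side. Then stand it gently upright on the floor of the open drawer beside the jar that is in it and let go. Do not let the block fall over, let nothing bump the lens or its stand, and do not disturb the jars, the brick and the tool pot.

Things in the scene. Friction and masses are not known exactly. Their poses are not given: they have to be found in the camera images.
- block: wooden forming block, square prism 50 x 50 x 90 mm high, about 0.18 kg, standing upright; origin at the centre of its underside, z up. Grooves 7 mm wide, 4 mm deep run up its whole sides (seen from above as notches): plain side at its +x, one groove +y, two -x, three -y. A jar and a brick stand 18 to 35 mm before the plain and two-grooved sides; the other two are free
- side_plain: plain side body of the block (50 wide x 90 high mm); origin at the centre of this side's face (45 mm above the underside, 25 mm from the block's axis), x axis pointing straight out of the side, z up the block
- side_one: one-grooved side body of the block (50 wide x 90 high mm); origin at the centre of this side's face (45 mm above the underside, 25 mm from the block's axis), x axis pointing straight out of the side, z up the block
- side_two: two-grooved side body of the block (50 wide x 90 high mm); origin at the centre of this side's face (45 mm above the underside, 25 mm from the block's axis), x axis pointing straight out of the side, z up the block
- side_three: three-grooved side body of the block (50 wide x 90 high mm); origin at the centre of this side's face (45 mm above the underside, 25 mm from the block's axis), x axis pointing straight out of the side, z up the block
- lens: bench lens fixed to the bench: base 90 x 60 x 14 mm, 14 mm post, black round barrel 60 mm across, 24 mm long, its axis level at 140 mm (top at 170 mm); origin on the bench under the barrel's centre; the viewing face lies 12 mm towards its +y and looks along +y, roughly towards the robot
- lens_focus (a point): the lens's viewing point: on its axis, 25 mm in front of the viewing face, 140 mm above the bench; its y axis points away from the lens
- drawer_floor (a point): point on the open drawer's inner floor, at the middle of the foot of its front wall, 22 mm above the bench; x points into the chest, y to its left. Inner space: x from 0 (front wall, 21 mm thick with its panel) to 0.215, y to +-0.139; side walls end 91 mm, the front 98 mm above this floor. The drawer slides freely (1 N of friction)
- chest_edge (a point): middle of the front edge of the chest's top face, 135 mm above the bench, axes as drawer_floor's; the top (320 mm wide in y, 245 mm deep) covers everything beyond this edge, so the drawer is open from above between drawer_floor x = 0 and this edge (about 145 to 170 mm). Wooden one-drawer chest, drawer side towards the robot
- jar: round white lidded jar, 46 mm across, 75 mm high, standing by the block; origin at the centre of its underside; not to be disturbed
- brick: terracotta soldering brick 36 (x) x 56 x 72 mm high, standing by the block; origin at the centre of its underside; not to be disturbed
- pot: metal pot of files, 90 mm across and 100 mm high, handles up to 195 mm; origin at the centre of its underside; not to be disturbed
- tin: round white lidded jar, 44 mm across and 80 mm high, standing in the open drawer; origin at the centre of its underside; not to be disturbed
There are look-alikes about, which are no part of the job. What is shaped like the lens but green is not meant. Of the things that look like the block, the larger one is meant.

How it is judged:
On the way, in this order (a step that is already met when the one before it is completed fails the run):
1. the plain side is shown: centre within 15 mm of the lens's viewing point, square to the lens within 0.2 rad, block upright within 0.2 rad, no finger on that side, for 0.4 s (distance between side_plain and lens_focus below 0.015 m and angle between the x axis of side_plain and the y axis of lens_focus, either way round below 0.2 rad and angle between block's own z axis and vertical below 0.2 rad and contact force between the fingers and side_plain below 0.3 N), for 0.4 s.
2. the two-grooved side is shown: centre within 15 mm of the lens's viewing point, square to the lens within 0.2 rad, block upright within 0.2 rad, no finger on that side, for 0.4 s (distance between side_two and lens_focus below 0.015 m and angle between the x axis of side_two and the y axis of lens_focus, either way round below 0.2 rad and angle between block's own z axis and vertical below 0.2 rad and contact force between the fingers and side_two below 0.3 N), for 0.4 s.
3. the one-grooved side is shown: centre within 15 mm of the lens's viewing point, square to the lens within 0.2 rad, block upright within 0.2 rad, no finger on that side, for 0.4 s (distance between side_one and lens_focus below 0.015 m and angle between the x axis of side_one and the y axis of lens_focus, either way round below 0.2 rad and angle between block's own z axis and vertical below 0.2 rad and contact force between the fingers and side_one below 0.3 N), for 0.4 s.
4. the three-grooved side is shown: centre within 15 mm of the lens's viewing point, square to the lens within 0.2 rad, block upright within 0.2 rad, no finger on that side, for 0.4 s (distance between side_three and lens_focus below 0.015 m and angle between the x axis of side_three and the y axis of lens_focus, either way round below 0.2 rad and angle between block's own z axis and vertical below 0.2 rad and contact force between the fingers and side_three below 0.3 N), for 0.4 s.
At the end, for the whole second after the job is handed in: After the four sides have been shown in order, the block stands upright (within 0.1 rad) at rest on the drawer's inner floor (underside within 6 mm of it), released; anywhere in the drawer (z of block in the frame of drawer_floor between -0.006 and 0.006 m and x of block in the frame of drawer_floor between 0 and 0.215 m and y of block in the frame of drawer_floor between -0.14 and 0.14 m and angle between block's own z axis and vertical below 0.1 rad and linear speed of block below 0.02 m/s); the robot touches nothing.
It fails at once if the lens or its stand is touched with more than 5 N (contact force between lens and anything else above 5 N).
It fails at once if the block falls over (leans more than 0.9 rad) (angle between block's own z axis and vertical above 0.9 rad).
It fails at once if the block is dropped or driven onto the drawer's floor (faster than 0.5 m/s within 15 mm of it) (linear speed of block above 0.5 m/s and z of block in the frame of drawer_floor between -0.01 and 0.015 m and x of block in the frame of drawer_floor between 0 and 0.215 m and y of block in the frame of drawer_floor between -0.14 and 0.14 m).
It fails at once if a jar, the brick or the tool pot is moved more than 25 mm (distance of any of jar, brick, pot, tin from where it was at the start of the episode above 0.025 m).
It also fails if it takes over 70 s, if anything falls off the work surface, if the arm or the gripper's body presses on something with over 40 N, if the wrist force passes 120 N, or if a joint passes its speed limit or range.

ROBOT

A 6-joint arm with a two-finger parallel gripper is mounted at the origin on the work surface. World frame = base frame: x ahead of the robot, y to its left, z up, the work surface at z = 0. Lengths are in m, angles in rad, forces in N, time in s.
With the tool pointing down it reaches from about 0.2 to 0.875 m from the base axis. Payload 3.4 kg.
Tool frame: the origin (TCP) lies at the very end of the fingers, on their centre line; the grasp point (between the pads) lies 19 mm behind it (robot.tcp_to_grasp is the distance from the TCP to the grasp point, in m); z points along the fingers, y is the line along which they close (so a half turn about z gives the same grasp; the last joint's range is limited). The gripper opens to 94 mm and grips with 3 to 60 N. Pads are 16 mm wide; open, the fingers measure 119 mm over their backs; the gripper's body (75 mm by 177 mm) begins 78 mm behind the grasp point.
Start: joints at [-1.246, 0.276, 1.505, -0, 1.361, -0.121], TCP at [0.248, -0.519, 0.205] pointing down, gripper open.
Joint ranges: [-2.89, 2.89], [-0.75, 2.08], [0.22, 2.7], [-1.18, 4.32], [0.11, 2.71], [-2.7, 2.7]. Speed limits (rad/s): [2.57, 2.57, 3.14, 3.14, 3.14, 3.14].

INTERFACE

Orientations are given as a unit quaternion [x, y, z, w].
In Python, from station import readout, vision, job, robot gives the robot as it stands.
- The arm moves only by the tool move_arm, never from a script. Its argument "deltas" is a list that holds one entry, the list of rows, each a list of 7 numbers: the shift along the tool's x, y, z in mm, then the turn, a rotation vector about the tool's x, y, z in rad, then the opening, from 0 (shut) to 1 (fully open). A call has 1 to 10 rows; each row shifts and turns the commanded pose from where the row before left it, along the tool's axes as they then stand; what a row does not reach is not made up. A row lasts 1/8 s, in which the tool goes at most 62.5 mm and 10.7 degrees, less where a joint would pass 70% of its speed; a pose out of reach is approached as far as the arm can. A call is refused whole if a number of a shift passes 62.5 or a number of a turn 0.188, either way. A call with a gripper value outside its range is refused whole. The fingers move at their own pace and stop on an object; "grip_force" is the grip in N (left out, the last holds). Time passes only in rows, so rows that do not move let the fingers close. It gives the time, the measured TCP pose, the force, the opening and the grip force at its end, in the units of the state.
- readout.observe(): the state, without advancing time (a new reading comes with each control period).
- vision.grab_frame(name): name is "side" or "top" or "wrist"; returns a dict with "img" (400x640x3 uint8, blue, green, red), "fx", "fy", "cx", "cy" (pixels), "xyz" and "rotation" of the camera in the world; the wrist camera has in their place "tool_from_camera" (4x4, takes a point from camera to tool coordinates, whose origin is the TCP and whose axes are the flange's). Camera axes: x right, y down, z forward; pixel columns grow to the right and rows downward; lengths in m; the calibration is good to about 2 mm. A picture is of the moment at which its call begins: read the wrist's pose just before it. There is no depth.
- job.close_job(): hands the job in; it is judged then, once.
The state is a dict: "time_s": time; "qpos": joint angles; "qd": joint speeds; "effort": joint torques, N m; "tool_pos": TCP position; "tool_rot": TCP orientation; "force": force on the tool from outside, world axes, zero at the start; "torque": the same for the moment, N m; "grip_width": finger opening in m; "finger_force": force on a finger pad.
Only numpy, scipy, OpenCV 4.12 (cv2) and the standard library are available. Lean on these libraries where they do the work, as an engineer would, in place of code of your own. Each camera call takes 0.05 s, during which the arm holds its last target. There are 200 camera calls.

## Working session

There is one attempt and no reset: what is moved stays moved. The work goes in short steps, Python scripts to look and compute and a tool call to move; the robot and the scene stay as the last step left them, time stands still between calls to the robot, and variables do not carry over. Pictures are saved under pics/ and viewed, at most 10 in all, crops included, and the job is handed in when it is done.

Besides the shell and the picture viewer there is one more tool, called after "Request:" by a JSON object that holds its "name" and its "arguments", one argument or row to a line. move_arm: Moves the arm, as the interface text tells. Its arguments: {"type":"object","properties":{"deltas":{"type":"array","items":{"type":"array","items":{"type":"array","items":{"type":"number"}}}},"grip_force":{"type":"number"}},"required":["deltas"]}

```bash
mkdir -p pics; ls; python3 - <<'E'
from station import readout, vision, job, robot
import cv2,numpy as np
s=readout.observe();print(s)
for n in("side","top","wrist"):
    f=vision.grab_frame(n);cv2.imwrite(f"pics/{n}0.png",f["img"]);print(n,{k:np.round(v,4).tolist() for k,v in f.items() if k!="img"})
E
```

```text
pics
{'time_s': 0.0, 'qpos': array([-1.24602671e+00,  2.76597508e-01,  1.50609944e+00, -6.82021357e-06,
        1.36066352e+00, -1.21011059e-01]), 'qd': array([ 5.12723396e-04, -1.75211041e-03, -3.25202558e-05, -9.24363645e-04,
        5.78866018e-04, -2.48709515e-03]), 'effort': array([ 1.67429302e-03, -4.04571927e+01, -2.37221324e+01,  7.04716332e-02,
        3.42634355e-02, -1.36374615e-04]), 'tool_pos': array([ 0.24773061, -0.51829477,  0.20461672]), 'tool_rot': array([ 9.75262078e-01,  2.21049991e-01, -9.32134139e-05, -8.78985912e-04]), 'force': array([-0.07641659, -0.07745771, -0.36800236]), 'torque': array([-0.02414189,  0.05064606, -0.00652058]), 'finger_force': 0.0, 'grip_width': 0.09402906267996869}
side {'fx': 437.5334, 'fy': 437.5334, 'cx': 322.4255, 'cy': 190.3957, 'xyz': [0.5304, -0.869, 0.7605], 'rotation': [0.8905, -0.0124, 0.0165, -0.4546]}
top {'fx': 481.2278, 'fy': 481.2278, 'cx': 327.9872, 'cy': 197.4751, 'xyz': [0.3447, 0.006, 1.3891], 'rotation': [0.7084, -0.6994, 0.0576, -0.0752]}
wrist {'fx': 359.358, 'fy': 359.358, 'cx': 317.1367, 'cy': 196.4236, 'tool_from_camera': [[-0.0001, -0.962, -0.2731, 0.0795], [1.0, 0.0001, -0.0007, -0.0012], [0.0007, -0.2731, 0.962, -0.1791], [0.0, 0.0, 0.0, 1.0]]}
```

View pics/top0.png

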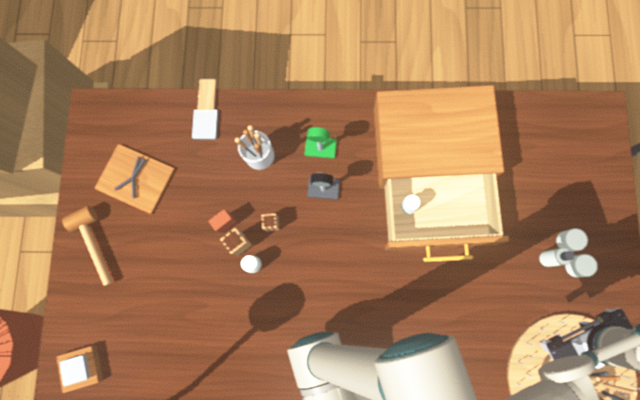

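View pics/side0.png

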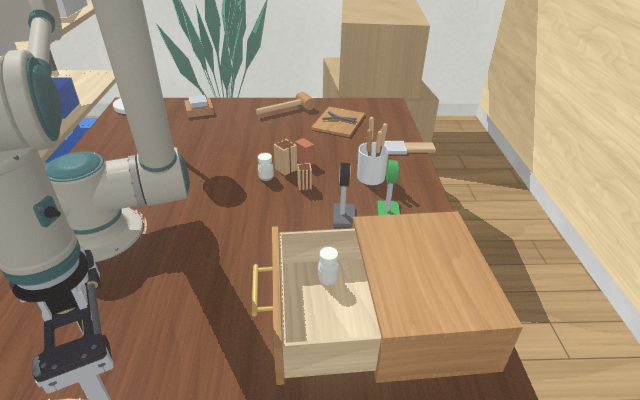

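Top view: block-like things at (234,240), larger, between jar (251,263) and brick (220,219), and at (269,222), smaller. The larger one is meant, so (234,240). Lens-like things: dark at (323,186) and green at (321,145); the dark one is meant. The drawer spans about (388–500, 175–240), with the tin at (411,204). I'll confirm in one enlarged crop.

```bash
python3 - <<'E'
import cv2,numpy as np
a=cv2.imread("pics/top0.png");
c1=cv2.resize(a[195:280,200:285],None,fx=7,fy=7,interpolation=cv2.INTER_CUBIC)[:595,:400]
c1=cv2.resize(a[195:280,205:285],(480,510),interpolation=cv2.INTER_CUBIC) #6x
c2=cv2.resize(a[165:205,300:350],(300,240),interpolation=cv2.INTER_CUBIC) #6x
s=cv2.imread("pics/side0.png")
c3=cv2.resize(s[155:230,320:370],(180,270),interpolation=cv2.INTER_CUBIC)
o=np.zeros((510,790,3),np.uint8);o[:,:480]=c1;o[:240,485:785]=c2;o[240:,485:665]=c3
cv2.imwrite("pics/crop0.png",o)
E
```

```text
(no output)
```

View pics/crop0.png

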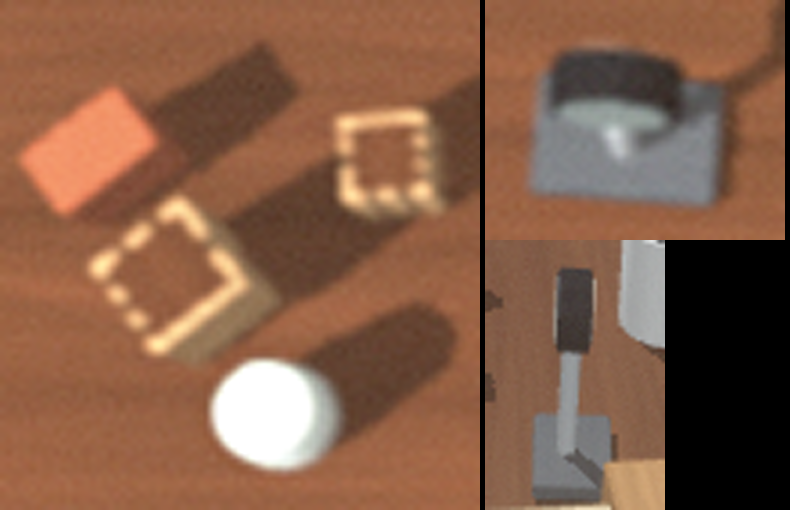

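The crop confirms the block. Its top corners in crop pixels are (180,200), (93,268), (155,350) and (245,280). The plain, ungrooved edge faces the jar, two notches face the brick, one notch is at upper right and three are at lower left. The lens is the dark barrel; its glass faces down in the image, towards the robot.

```bash
cat > h.py <<'E'
import numpy as np,cv2
from scipy.spatial.transform import Rotation as R
from station import readout, vision, job, robot
C={"side":(437.5334,322.4255,190.3957,[0.5304,-0.869,0.7605],[0.8905,-0.0124,0.0165,-0.4546]),
"top":(481.2278,327.9872,197.4751,[0.3447,0.006,1.3891],[0.7084,-0.6994,0.0576,-0.0752])}
def ray(c,p):
    f,cx,cy,o,q=C[c]; return np.array(o),R.from_quat(q).as_matrix()@[(p[0]-cx)/f,(p[1]-cy)/f,1]
def wcam(s):
    """add wrist camera at state s as 'wrist'"""
    T=np.array([[-0.0001,-0.962,-0.2731,0.0795],[1,0.0001,-0.0007,-0.0012],[0.0007,-0.2731,0.962,-0.1791],[0,0,0,1]])
    M=np.eye(4);M[:3,:3]=R.from_quat(s["tool_rot"]).as_matrix();M[:3,3]=s["tool_pos"];W=M@T
    return (359.358,317.1367,196.4236,W[:3,3],R.from_matrix(W[:3,:3]).as_quat())
def onz(c,p,z):
    o,d=ray(c,p);return o+d*(z-o[2])/d[2]
def tri(c1,p1,c2,p2):
    o1,d1=ray(c1,p1);o2,d2=ray(c2,p2)
    t=np.linalg.lstsq(np.c_[d1,-d2],o2-o1,rcond=None)[0];a=o1+t[0]*d1;b=o2+t[1]*d2
    return (a+b)/2,np.linalg.norm(a-b)
def proj(c,X):
    f,cx,cy,o,q=C[c];v=R.from_quat(q).as_matrix().T@(np.array(X)-o);return np.array([f*v[0]/v[2]+cx,f*v[1]/v[2]+cy])
def goto(x,y,z,yaw):
    """tool-frame shift mm and turn from measured pose to a tool-down pose (x axis at yaw)"""
    s=readout.observe();r=R.from_quat(s["tool_rot"]);t=R.from_euler("z",yaw)*R.from_euler("x",np.pi)
    print("t",round(s["time_s"],2),"pos",s["tool_pos"].round(4),"yaw",r.as_matrix()[:2,0].round(3),"w",round(s["grip_width"],4))
    print("shift",(r.inv().apply(np.array([x,y,z])-s["tool_pos"])*1e3).round(1),"turn",(r.inv()*t).as_rotvec().round(3),"q6 end",round(np.arctan2(y,x)+np.pi/2-yaw,2))
E
python3 - <<'E'
from h import *
np.set_printoptions(precision=4,suppress=True)
k=lambda u,v:(u/6+205,v/6+195)
l=lambda u,v:((u-485)/6+300,v/6+165)
P=[onz("top",k(*p),.09)[:2] for p in[(180,200),(93,268),(155,350),(245,280)]];print(np.array(P),np.mean(P,0))
A,B,Cc,D=P
print("edges",[np.linalg.norm(P[i]-P[i-1]) for i in range(4)])
n=(Cc+D-A-B);print("plain dir",np.degrees(np.arctan2(n[1],n[0])));m=(A+D-B-Cc);print("one dir",np.degrees(np.arctan2(m[1],m[0])))
L=[onz("top",l(*p),.014)[:2] for p in[(548,72),(532,192),(715,205),(725,85)]];print(np.array(L),np.mean(L,0))
d=L[2]-L[1]+L[3]-L[0];print("lens x dir",np.degrees(np.arctan2(d[1],d[0])))
print("barrel",tri("top",l(615,85),"side",(345,174.4)),"barrel top z.14",onz("top",l(615,85),.14))
print("jar",onz("top",k(262,412),.075),"brick",onz("top",k(90,150),.072))
for p in[(388,238),(500,236),(383,180),(498,177)]:print("rim",onz("top",p,.113)[:2])
print("tin",onz("top",(411,204),.10),tri("top",(411,203),"side",(329,254)))
print("edge",onz("top",(379,178),.135),onz("top",(501,174),.135))
s=readout.observe();C["wrist"]=wcam(s);print(C["wrist"][3])
E
```

```text
[[0.5035 0.2928]
 [0.472  0.3308]
 [0.4354 0.3006]
 [0.4675 0.2614]] [0.4696 0.2964]
edges [np.float64(0.047764610194429166), np.float64(0.049329092931693665), np.float64(0.04744126448589551), np.float64(0.050645145596603824)]
plain dir -139.69275246566764
one dir -50.57957515534557
[[0.6669 0.0946]
 [0.6071 0.1011]
 [0.6016 0.0122]
 [0.6612 0.008 ]] [0.6342 0.054 ]
lens x dir -93.6413346312837
barrel (array([0.6328, 0.0567, 0.1396]), np.float64(0.001852268021116259)) barrel top z.14 [0.6318 0.0566 0.14  ]
jar [0.4091 0.2538 0.075 ] brick [0.5284 0.3398 0.072 ]
rim [ 0.4798 -0.1209]
rim [ 0.4888 -0.4156]
rim [ 0.6372 -0.1087]
rim [ 0.6485 -0.4184]
tin [ 0.5743 -0.1852  0.1   ] (array([ 0.58  , -0.1858,  0.0954]), np.float64(0.004166422747633331))
edge [ 0.6376 -0.0961  0.135 ] [ 0.6515 -0.4194  0.135 ]
[ 0.3191 -0.4833  0.3839]
```

Request:
{"name": "move_arm", "arguments": {
  "deltas": [
    [[39.4,-45.7,0,0,0,0,1],[39.4,-45.7,0,0,0,0,1],[39.4,-45.7,0,0,0,0,1],[39.4,-45.7,0,0,0,0,1],[39.4,-45.7,0,0,0,0,1],[39.4,-45.7,0,0,0,0,1],[39.4,-45.7,0,0,0,0,1]]
  ],
  "grip_force": 25
}}

```text
time_s: 1.02
tool_pos: [0.3589, -0.1094, 0.2055]
tool_rot: [0.975, 0.221, 0.0, 0.0]
force: [0.3, -0.2, 0.2]
grip_width: 0.0938
finger_force: 0.0
```

Request:
{"name": "move_arm", "arguments": {
  "deltas": [
    [[39.4,-45.7,0,0,0,0,1],[39.4,-45.7,0,0,0,0,1],[39.4,-45.7,0,0,0,0,1],[39.4,-45.7,0,0,0,0,1],[39.4,-45.7,0,0,0,0,1],[39.4,-45.7,0,0,0,0,1],[39.4,-45.7,0,0,0,0,1],[0,0,0,0,0,-0.126,1],[0,0,0,0,0,-0.126,1],[0,0,0,0,0,0,1]]
  ]
}}

```text
time_s: 2.28
tool_pos: [0.4695, 0.2964, 0.2049]
tool_rot: [0.94, 0.341, -0.0, 0.0]
force: [-0.3, -0.4, -0.0]
grip_width: 0.0943
finger_force: 0.0
```

```bash
python3 - <<'E'
from h import *
s=readout.observe();f=vision.grab_frame("wrist");cv2.imwrite("pics/w1.png",f["img"]);C["wrist"]=wcam(s)
goto(.4696,.2964,.2,np.radians(39.9));print(s["tool_rot"],s["qpos"])
for d in[(-.2,0)]:pass
r=np.radians(-140.1);c,sn=np.cos(r),np.sin(r)
for z in(.09,0):
  for a,b in[(1,1),(1,-1),(-1,-1),(-1,1)]:
    X=[.4696+.025*(a*c-b*sn),.2964+.025*(a*sn+b*c),z];print(z,a,b,proj("wrist",X).round(1))
E
```

```text
t 2.33 pos [0.4695 0.2962 0.2051] yaw [0.768 0.641] w 0.0938
shift [ 0.2 -0.1  5.1] turn [-0.     0.001 -0.001] q6 end 1.44
[ 9.39931956e-01  3.41361487e-01 -4.91063062e-04  1.12376164e-04] [ 4.37895212e-01  2.47012985e-01  1.54696044e+00 -1.39467834e-04
  1.34861751e+00  1.31199222e+00]
0.09 1 1 [347.7 219.5]
0.09 1 -1 [290.  219.5]
0.09 -1 -1 [288.8 162.5]
0.09 -1 1 [349.1 162.5]
0 1 1 [341.1 192.2]
0 1 -1 [296.  192.2]
0 -1 -1 [295.2 147.1]
0 -1 1 [342.  147.1]
```

View pics/w1.png

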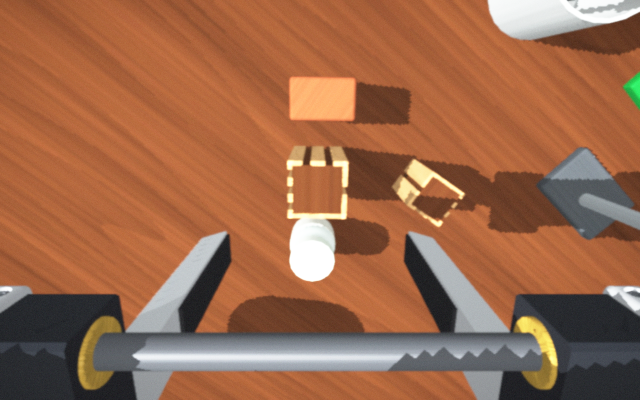

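The wrist view shows the block's top at (288–348, 163–218), within about 1 px of the prediction. Three notches are on the left and one on the right, with the jar below and the brick above. I'll lower and grip.

Request:
{"name": "move_arm", "arguments": {
  "deltas": [
    [[0,0,50,0,0,0,1],[0,0,50,0,0,0,1],[0,0,35,0,0,0,1],[0,0,21,0,0,0,1],[0,0,0,0,0,0,1],[0,0,0,0,0,0,0],[0,0,0,0,0,0,0],[0,0,0,0,0,0,0],[0,0,0,0,0,0,0],[0,0,0,0,0,0,0]]
  ],
  "grip_force": 25
}}

```text
time_s: 3.58
tool_pos: [0.4698, 0.2963, 0.0497]
tool_rot: [0.94, 0.342, 0.0, -0.0]
force: [-0.8, 0.6, 0.8]
grip_width: 0.0497
finger_force: 24.9
```

Request:
{"name": "move_arm", "arguments": {
  "deltas": [
    [[0,0,-30,0,0,0,0],[0,0,-40,0,0,0,0],[0,0,-40,0,0,0,0],[-18.6,35.4,0,0,0,0,0],[-18.6,35.4,0,0,0,0,0],[-18.6,35.4,0,0,0,0,0],[-18.6,35.4,0,0,0,0,0],[-18.6,35.4,0,0,0,0,0],[-18.6,35.4,0,0,0,0,0],[0,0,0,0,0,-0.17,0]]
  ]
}}

```text
time_s: 4.82
tool_pos: [0.521, 0.0591, 0.1589]
tool_rot: [0.907, 0.421, -0.001, 0.0]
force: [-0.3, 0.4, -2.2]
grip_width: 0.0499
finger_force: 24.9
```

Request:
{"name": "move_arm", "arguments": {
  "deltas": [
    [[0,0,0,0,0,-0.17,0],[0,0,0,0,0,-0.17,0],[0,0,0,0,0,-0.17,0],[0,0,0,0,0,-0.17,0],[0,0,0,0,0,-0.17,0],[0,0,0,0,0,-0.17,0],[0,0,0,0,0,-0.17,0],[0,0,0,0,0,-0.17,0],[0,0,0,0,0,-0.17,0],[0,0,0,0,0,-0.17,0]]
  ]
}}

```text
time_s: 6.08
tool_pos: [0.5201, 0.0618, 0.1589]
tool_rot: [0.28, 0.96, -0.0, -0.001]
force: [0.1, 0.1, -1.6]
grip_width: 0.0497
finger_force: 24.9
```

Request:
{"name": "move_arm", "arguments": {
  "deltas": [
    [[0,0,0,0,0,-0.17,0],[0,0,0,0,0,-0.17,0],[0,0,0,0,0,-0.17,0],[0,0,0,0,0,0,0]]
  ]
}}

```text
time_s: 6.58
tool_pos: [0.5203, 0.0618, 0.159]
tool_rot: [0.033, 0.999, -0.0, -0.001]
force: [0.2, 0.5, -2.2]
grip_width: 0.0501
finger_force: 24.9
```

```bash
python3 - <<'E'
from h import *
goto(.571,.0592,.145,np.radians(176.4))
f=vision.grab_frame("side")["img"];g=vision.grab_frame("top")["img"]
o=np.hstack([cv2.resize(f[110:240,270:400],(400,400),interpolation=cv2.INTER_CUBIC),cv2.resize(g[130:260,260:390],(400,400),interpolation=cv2.INTER_CUBIC)]);cv2.imwrite("pics/s2.png",o)
E
```

```text
t 6.58 pos [0.5203 0.0618 0.159 ] yaw [-0.998  0.066] w 0.0501
shift [-50.8   0.7  14. ] turn [-0.    -0.001 -0.003] q6 end -1.4
```

View pics/s2.png

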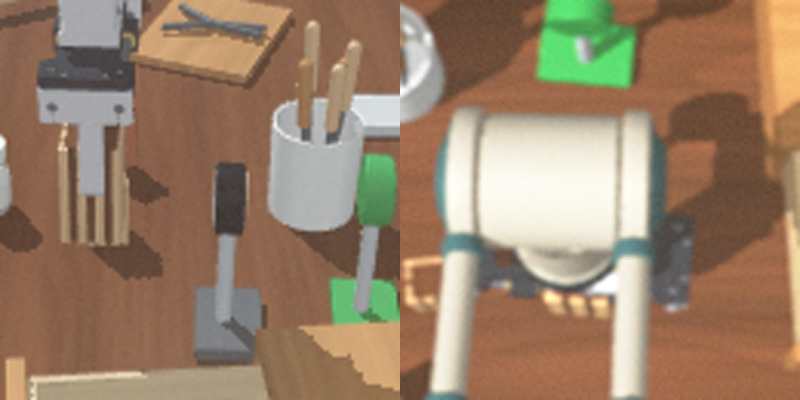

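Side view: the block is held upright in front of the dark lens, the three-grooved side towards the camera and the plain side towards the glass. I'll move in and hold.

Request:
{"name": "move_arm", "arguments": {
  "deltas": [
    [[0,0.5,14,0,0,0,0],[-20,0,0,0,0,0,0],[-20,0,0,0,0,0,0],[-10.5,0,0,0,0,0,0],[0,0,0,0,0,0,0],[0,0,0,0,0,0,0]]
  ]
}}

```text
time_s: 7.42
tool_pos: [0.5701, 0.0592, 0.145]
tool_rot: [0.032, 0.999, -0.0, -0.001]
force: [-0.3, 0.3, -1.1]
grip_width: 0.0499
finger_force: 24.9
```

```bash
python3 - <<'E'
from h import *
goto(.571,.0592,.145,np.radians(176.4))
f=vision.grab_frame("side")["img"]
o=cv2.resize(f[130:220,280:370],(540,540),interpolation=cv2.INTER_CUBIC);cv2.imwrite("pics/s3.png",o)
n=np.array([np.cos(np.radians(-3.6)),np.sin(np.radians(-3.6))])
b=np.array([.571,.0592])
for nm,d,z in[("side bottom",.025,.095),("side top",.025,.185),("focus",.025,.14),("glass",.05,.14),("glass top",.05,.17),("glass bottom",.05,.11),("barrel back top",.074,.17)]:
    p=proj("side",[*(b+n*d),z]);print(nm,((p-[280,130])*6).round())
E
```

```text
t 7.42 pos [0.5701 0.0592 0.145 ] yaw [-0.998  0.064] w 0.0499
shift [-0.9  0.1  0. ] turn [-0.    -0.002 -0.001] q6 end -1.4
side bottom [298. 351.]
side top [304. 175.]
focus [301. 265.]
glass [360. 267.]
glass top [363. 207.]
glass bottom [357. 325.]
barrel back top [420. 209.]
```

View pics/s3.png

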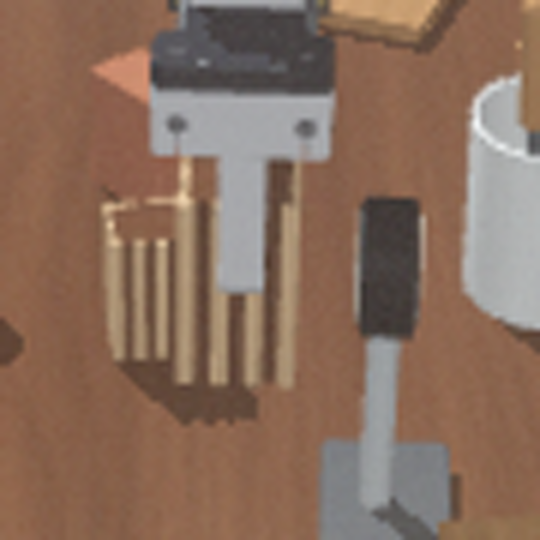

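The block's lens side is at about x=297 and the glass at x=360, which agrees with the projected 25 mm gap; the heights agree too. I'll finish the hold, back off, turn half round and show the two-grooved side.

Request:
{"name": "move_arm", "arguments": {
  "deltas": [
    [[0,0,0,0,0,0,0],[0,0,0,0,0,0,0],[0,0,0,0,0,0,0],[0,0,0,0,0,0,0],[20,0,0,0,0,0,0],[30,0,0,0,0,0,0],[0,0,0,0,0,0.1745,0],[0,0,0,0,0,0.1745,0],[0,0,0,0,0,0.1745,0],[0,0,0,0,0,0.1745,0]]
  ]
}}

```text
time_s: 8.72
tool_pos: [0.5213, 0.0623, 0.1456]
tool_rot: [0.374, 0.927, 0.0, 0.0]
force: [-0.6, -0.8, -2.2]
grip_width: 0.0498
finger_force: 24.9
```

Request:
{"name": "move_arm", "arguments": {
  "deltas": [
    [[0,0,0,0,0,0.1745,0],[0,0,0,0,0,0.1745,0],[0,0,0,0,0,0.1745,0],[0,0,0,0,0,0.1745,0],[0,0,0,0,0,0.1745,0],[0,0,0,0,0,0.1745,0],[0,0,0,0,0,0.1745,0],[0,0,0,0,0,0.1745,0],[0,0,0,0,0,0.1745,0],[0,0,0,0,0,0.1745,0]]
  ]
}}

```text
time_s: 9.98
tool_pos: [0.5213, 0.0623, 0.1455]
tool_rot: [0.951, 0.309, 0.0, 0.0]
force: [0.2, 0.9, -1.9]
grip_width: 0.0502
finger_force: 24.9
```

Request:
{"name": "move_arm", "arguments": {
  "deltas": [
    [[0,0,0,0,0,0.1745,0],[0,0,0,0,0,0.1745,0],[0,0,0,0,0,0.1745,0],[0,0,0,0,0,0.1745,0],[0,0,0,0,0,0,0]]
  ]
}}

```text
time_s: 10.6
tool_pos: [0.5213, 0.0623, 0.1455]
tool_rot: [1.0, -0.031, 0.0, 0.0]
force: [0.6, -0.3, -2.3]
grip_width: 0.0503
finger_force: 24.9
```

```bash
python3 - <<'E'
from h import *
goto(.571,.0592,.145,np.radians(-3.6))
E
```

```text
t 10.6 pos [0.5213 0.0623 0.1455] yaw [ 0.998 -0.061] w 0.0503
shift [49.8  0.   0.5] turn [ 0.    -0.     0.002] q6 end 1.74
```

Request:
{"name": "move_arm", "arguments": {
  "deltas": [
    [[20,0,0,0,0,0,0],[20,0,0,0,0,0,0],[9.5,0,0,0,0,0,0],[0,0,0,0,0,0,0],[0,0,0,0,0,0,0],[0,0,0,0,0,0,0],[0,0,0,0,0,0,0],[0,0,0,0,0,0,0],[0,0,0,0,0,0,0],[0,0,0,0,0,0,0]]
  ]
}}

```text
time_s: 11.85
tool_pos: [0.5706, 0.0591, 0.1455]
tool_rot: [1.0, -0.032, 0.0, 0.0]
force: [0.1, 0.2, -3.1]
grip_width: 0.0499
finger_force: 24.9
```

```bash
python3 - <<'E'
from h import *
goto(.571,.0592,.145,np.radians(-3.6))
f=vision.grab_frame("side")["img"]
cv2.imwrite("pics/s4.png",cv2.resize(f[130:220,280:370],(540,540),interpolation=cv2.INTER_CUBIC))
E
```

```text
t 11.85 pos [0.5706 0.0591 0.1455] yaw [ 0.998 -0.063] w 0.0499
shift [ 0.4 -0.1  0.5] turn [ 0. -0. -0.] q6 end 1.74
```

View pics/s4.png

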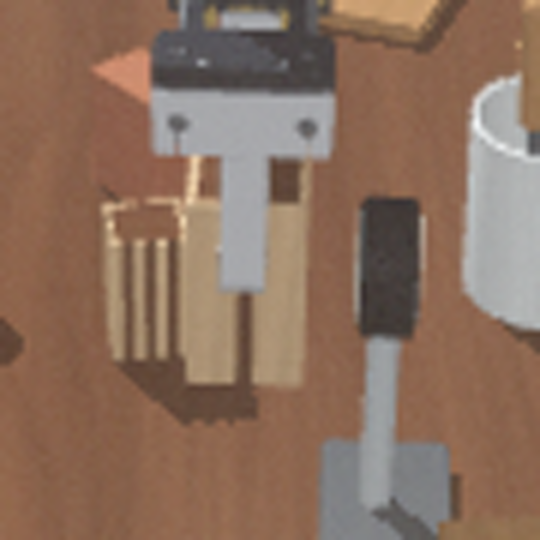

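Request:
{"name": "move_arm", "arguments": {
  "deltas": [
    [[-20,0,0,0,0,0,0],[-40,0,0,0,0,0,0],[-40,0,0,0,0,0,0],[0,0,30,0,0,0,0],[0,0,35,0,0,0,0],[0,0,20,0,0,0,0],[0,0,6,0,0,0,0],[0,0,3,0,0,0,0],[0,0,0,0,0,0,0],[0,0,0,0,0,0,0]]
  ]
}}

```text
time_s: 13.15
tool_pos: [0.4715, 0.0654, 0.0522]
tool_rot: [1.0, -0.032, 0.001, 0.0]
force: [0.4, 0.0, -1.4]
grip_width: 0.0498
finger_force: 24.9
```

The one-grooved side now faces the camera, with the two-grooved side towards the glass, gap about 55 px (25 mm or slightly less). Next: set down, open, rise and turn 90°.

Request:
{"name": "move_arm", "arguments": {
  "deltas": [
    [[0,0,2,0,0,0,0],[0,0,0.5,0,0,0,0],[0,0,0,0,0,0,0],[0,0,0,0,0,0,1],[0,0,0,0,0,0,1],[0,0,0,0,0,0,1],[0,0,0,0,0,0,1],[0,0,0,0,0,0,1],[0,0,-20,0,0,0,1],[0,0,-40,0,0,0,1]]
  ]
}}

```text
time_s: 14.4
tool_pos: [0.4693, 0.0654, 0.1082]
tool_rot: [0.999, -0.032, -0.002, 0.0]
force: [0.8, -1.8, -0.2]
grip_width: 0.094
finger_force: 0.0
```

Request:
{"name": "move_arm", "arguments": {
  "deltas": [
    [[0,0,-40,0,0,0,1],[0,0,0,0,0,-0.1745,1],[0,0,0,0,0,-0.1745,1],[0,0,0,0,0,-0.1745,1],[0,0,0,0,0,-0.1745,1],[0,0,0,0,0,-0.1745,1],[0,0,0,0,0,-0.1745,1],[0,0,0,0,0,-0.1745,1],[0,0,0,0,0,-0.1745,1],[0,0,0,0,0,-0.1745,1]]
  ]
}}

```text
time_s: 15.65
tool_pos: [0.4707, 0.0655, 0.1489]
tool_rot: [0.727, 0.686, -0.0, -0.0]
force: [-1.5, -0.2, -1.2]
grip_width: 0.0941
finger_force: 0.0
```

Request:
{"name": "move_arm", "arguments": {
  "deltas": [
    [[0,0,0,0,0,0,1],[0,0,0,0,0,0,1]]
  ]
}}

```text
time_s: 15.9
tool_pos: [0.4708, 0.0655, 0.1489]
tool_rot: [0.73, 0.683, -0.0, 0.0]
force: [-0.1, 0.2, -0.1]
grip_width: 0.094
finger_force: 0.0
```

```bash
python3 - <<'E'
from h import *
goto(.4715,.0654,.05,np.radians(86.4))
s=readout.observe();f=vision.grab_frame("wrist");C["wrist"]=wcam(s)
r=np.radians(176.4);c,sn=np.cos(r),np.sin(r)
for a,b in[(1,1),(1,-1),(-1,-1),(-1,1)]:
    X=[.4715+.025*(a*c-b*sn),.0654+.025*(a*sn+b*c),.09];print(a,b,proj("wrist",X).round(1))
cv2.imwrite("pics/w5.png",f["img"])
E
```

```text
t 15.9 pos [0.4708 0.0655 0.1489] yaw [0.066 0.998] w 0.094
shift [-0.   0.7 98.9] turn [ 0.     0.    -0.003] q6 end 0.2
1 1 [285.2 246.1]
1 -1 [283.2 178. ]
-1 -1 [356.9 177.8]
-1 1 [355.  245.9]
```

View pics/w5.png

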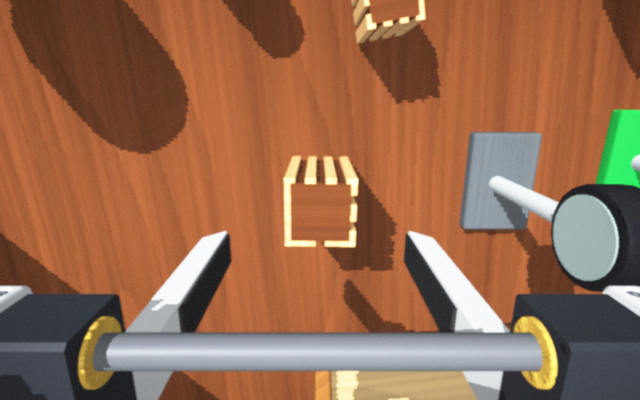

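The block stands upright at the predicted place: top corners (285,178)–(357,246), plain side left, two-grooved right, one-grooved bottom. I'll grip it by plain and two-grooved.

Request:
{"name": "move_arm", "arguments": {
  "deltas": [
    [[0,1,40,0,0,0,1],[0,0,35,0,0,0,1],[0,0,24,0,0,0,1],[0,0,0,0,0,0,1],[0,0,0,0,0,0,0],[0,0,0,0,0,0,0],[0,0,0,0,0,0,0],[0,0,0,0,0,0,0],[0,0,0,0,0,0,0]]
  ]
}}

```text
time_s: 17.08
tool_pos: [0.4723, 0.0654, 0.0503]
tool_rot: [0.729, 0.684, 0.0, 0.0]
force: [-0.6, 0.7, 1.6]
grip_width: 0.0498
finger_force: 25.0
```

Request:
{"name": "move_arm", "arguments": {
  "deltas": [
    [[0,0,-25,0,0,0,0],[0,0,-35,0,0,0,0],[0,0,-35,0,0,0,0],[0,0,0,0,0,-0.1745,0],[0,0,0,0,0,-0.1745,0],[0,0,0,0,0,-0.1745,0],[0,0,0,0,0,-0.1745,0],[0,0,0,0,0,-0.1745,0],[0,0,0,0,0,-0.1745,0],[0,0,0,0,0,-0.1745,0]]
  ]
}}

```text
time_s: 18.32
tool_pos: [0.4712, 0.0654, 0.1444]
tool_rot: [0.202, 0.979, -0.0, -0.001]
force: [0.3, 0.3, -1.8]
grip_width: 0.0499
finger_force: 25.0
```

Request:
{"name": "move_arm", "arguments": {
  "deltas": [
    [[0,0,0,0,0,-0.1745,0],[0,0,0,0,0,-0.1745,0],[0,0,0,0,0,0,0]]
  ]
}}

```text
time_s: 18.7
tool_pos: [0.4713, 0.0654, 0.1445]
tool_rot: [0.033, 0.999, -0.0, -0.001]
force: [0.2, 0.3, -1.0]
grip_width: 0.0501
finger_force: 25.0
```

```bash
python3 - <<'E'
from h import *
goto(.571,.0592,.145,np.radians(176.4))
E
```

```text
t 18.7 pos [0.4713 0.0654 0.1445] yaw [-0.998  0.066] w 0.0501
shift [-99.9   0.4  -0.6] turn [-0.    -0.001 -0.003] q6 end -1.4
```

Request:
{"name": "move_arm", "arguments": {
  "deltas": [
    [[-40,0,-1,0,0,0,0],[-30,0.4,0,0,0,0,0],[-20,0,0,0,0,0,0],[-9,0,0,0,0,0,0],[0,0,0,0,0,0,0],[0,0,0,0,0,0,0],[0,0,0,0,0,0,0],[0,0,0,0,0,0,0],[0,0,0,0,0,0,0],[0,0,0,0,0,0,0]]
  ]
}}

```text
time_s: 19.95
tool_pos: [0.5706, 0.0595, 0.1461]
tool_rot: [0.032, 0.999, -0.0, 0.0]
force: [-0.0, -0.5, -2.4]
grip_width: 0.0502
finger_force: 25.0
```

```bash
python3 - <<'E'
from h import *
goto(.571,.0592,.145,np.radians(176.4))
f=vision.grab_frame("side")["img"]
cv2.imwrite("pics/s6.png",cv2.resize(f[130:220,280:370],(540,540),interpolation=cv2.INTER_CUBIC))
E
```

```text
t 19.95 pos [0.5706 0.0595 0.1461] yaw [-0.998  0.064] w 0.0502
shift [-0.4 -0.3  1.1] turn [-0.     0.    -0.001] q6 end -1.4
```

View pics/s6.png

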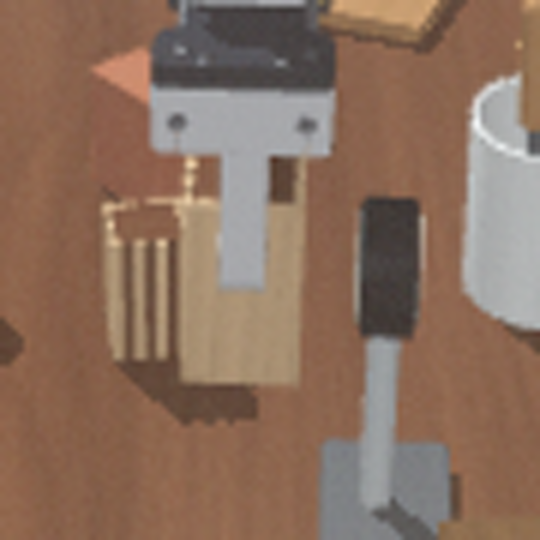

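Request:
{"name": "move_arm", "arguments": {
  "deltas": [
    [[0,0,0,0,0,0,0],[20,0,0,0,0,0,0],[30,0,0,0,0,0,0],[0,0,0,0,0,0.1745,0],[0,0,0,0,0,0.1745,0],[0,0,0,0,0,0.1745,0],[0,0,0,0,0,0.1745,0],[0,0,0,0,0,0.1745,0],[0,0,0,0,0,0.1745,0],[0,0,0,0,0,0.1745,0]]
  ]
}}

```text
time_s: 21.25
tool_pos: [0.5208, 0.0627, 0.146]
tool_rot: [0.602, 0.799, -0.0, 0.0]
force: [0.3, 0.2, -2.3]
grip_width: 0.05
finger_force: 24.9
```

Request:
{"name": "move_arm", "arguments": {
  "deltas": [
    [[0,0,0,0,0,0.1745,0],[0,0,0,0,0,0.1745,0],[0,0,0,0,0,0.1745,0],[0,0,0,0,0,0.1745,0],[0,0,0,0,0,0.1745,0],[0,0,0,0,0,0.1745,0],[0,0,0,0,0,0.1745,0],[0,0,0,0,0,0.1745,0],[0,0,0,0,0,0.1745,0],[0,0,0,0,0,0.1745,0]]
  ]
}}

```text
time_s: 22.5
tool_pos: [0.5208, 0.0627, 0.146]
tool_rot: [0.999, 0.053, 0.0, 0.0]
force: [0.0, -0.1, -2.0]
grip_width: 0.0498
finger_force: 24.9
```

Request:
{"name": "move_arm", "arguments": {
  "deltas": [
    [[0,0,0,0,0,0.1745,0],[0,0,0,0,0,0,0]]
  ]
}}

```text
time_s: 22.75
tool_pos: [0.5208, 0.0627, 0.146]
tool_rot: [1.0, -0.031, 0.0, 0.0]
force: [-0.6, 0.2, -2.2]
grip_width: 0.0499
finger_force: 25.0
```

```bash
python3 - <<'E'
from h import *
goto(.571,.0592,.145,np.radians(-3.6))
E
```

```text
t 22.75 pos [0.5208 0.0627 0.146 ] yaw [ 0.998 -0.061] w 0.0499
shift [50.3  0.4  1. ] turn [ 0.    -0.     0.002] q6 end 1.74
```

The plain side faces the camera, so the one-grooved side faces the glass with the same gap. Now the three-grooved side, then over to the drawer.

Request:
{"name": "move_arm", "arguments": {
  "deltas": [
    [[20,0.4,1,0,0,0,0],[20,0,0,0,0,0,0],[10,0,0,0,0,0,0],[0,0,0,0,0,0,0],[0,0,0,0,0,0,0],[0,0,0,0,0,0,0],[0,0,0,0,0,0,0],[0,0,0,0,0,0,0],[0,0,0,0,0,0,0],[0,0,0,0,0,0,0]]
  ]
}}

```text
time_s: 24.0
tool_pos: [0.5706, 0.0591, 0.1449]
tool_rot: [1.0, -0.032, 0.0, 0.0]
force: [0.4, -0.4, -2.1]
grip_width: 0.0501
finger_force: 25.0
```

Request:
{"name": "move_arm", "arguments": {
  "deltas": [
    [[-20,0,0,0,0,0,0],[-40,0,0,0,0,0,0],[-40,0,0,0,0,0,0],[0,0,-40,0,0,0,0],[0,0,-35,0,0,0,0],[14.8,46.7,0,0,0,0,0],[14.8,46.7,0,0,0,0,0],[14.8,46.7,0,0,0,0,0],[14.8,46.7,0,0,0,0,0],[14.8,46.7,0,0,0,0,0]]
  ]
}}

```text
time_s: 25.25
tool_pos: [0.5302, -0.1738, 0.2201]
tool_rot: [0.999, -0.032, 0.0, -0.0]
force: [0.7, 0.0, -1.5]
grip_width: 0.0497
finger_force: 25.0
```

Request:
{"name": "move_arm", "arguments": {
  "deltas": [
    [[14.8,46.7,0,0,0,0,0],[14.8,46.7,0,0,0,0,0],[14.8,46.7,0,0,0,0,0],[0,0,0,0,0,-0.1,0],[0,0,0,0,0,0,0]]
  ]
}}

```text
time_s: 25.88
tool_pos: [0.5652, -0.3153, 0.2193]
tool_rot: [1.0, 0.017, -0.0, -0.0]
force: [0.2, 0.4, -1.8]
grip_width: 0.05
finger_force: 25.0
```

```bash
python3 - <<'E'
from h import *
goto(.565,-.315,.0725,np.radians(2.5))
s=readout.observe();f=vision.grab_frame("wrist")["img"];g=vision.grab_frame("top")["img"];h=vision.grab_frame("side")["img"]
np.save("s.npy",np.r_[s["tool_pos"],s["tool_rot"]])
o=np.zeros((600,800,3),np.uint8)
o[:320,:512]=cv2.resize(f,(512,320))  #.8
o[320:600,:400]=cv2.resize(h[220:380,240:469],(400,280)) #1.75
o[:320,512:792]=cv2.resize(g[160:268,380:474],(280,320),interpolation=cv2.INTER_CUBIC)
o[320:600,400:800]=cv2.resize(g[165:270,375:525],(400,280),interpolation=cv2.INTER_CUBIC) #2.667
cv2.imwrite("pics/d7.png",o)
E
```

```text
t 25.88 pos [ 0.5652 -0.3153  0.2193] yaw [0.999 0.035] w 0.05
shift [-1.000e-01 -2.000e-01  1.468e+02] turn [-0.001  0.001 -0.009] q6 end 1.02
```

View pics/d7.png

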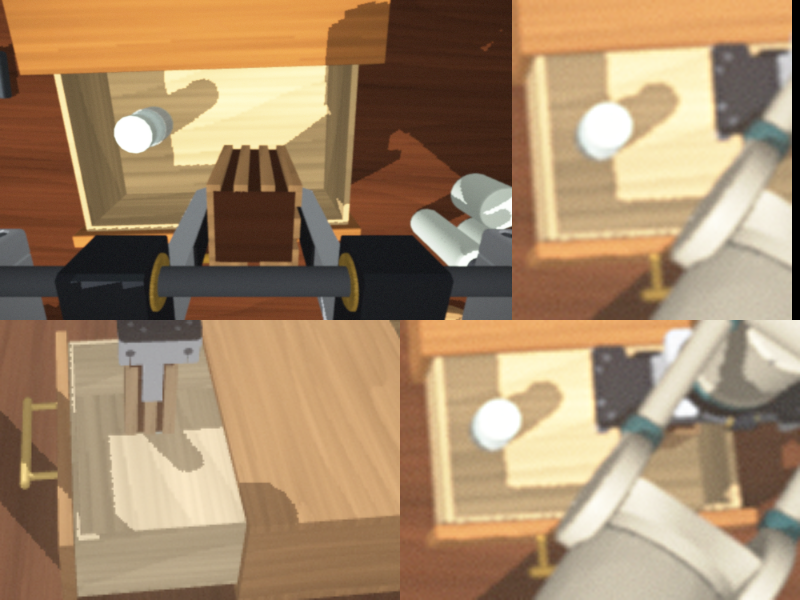

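Composite: in the wrist view the block hangs over the open drawer at (255,205). The tin is at (135,132), the left-front inner corner at about (90,226), the right-front inner corner at about (345,218) and the chest edge runs from (20,73) to (385,64). I'll convert these to metres as a check.

```bash
python3 - <<'E'
from h import *
v=np.load("s.npy");C["wrist"]=wcam({"tool_pos":v[:3],"tool_rot":v[3:]})
for n,p,z in[("LF inner",(90,226),.118),("RF inner",(345,218),.116),("R rear",(350,68),.113),("L rear",(62,75),.113),("edge L",(20,74),.135),("edge R",(388,64),.135),("tin top",(133,134),.102)]:
    print(n,onz("wrist",np.array(p)/.8,z).round(3))
E
```

```text
LF inner [ 0.481 -0.138  0.118]
RF inner [ 0.499 -0.415  0.116]
R rear [ 0.655 -0.402  0.113]
L rear [ 0.639 -0.128  0.113]
edge L [ 0.639 -0.105  0.135]
edge R [ 0.658 -0.428  0.135]
tin top [ 0.581 -0.187  0.102]
```

Request:
{"name": "move_arm", "arguments": {
  "deltas": [
    [[5,-3,30,0,0,0,0],[0,0,40,0,0,0,0],[0,0,35,0,0,0,0],[0,0,20,0,0,0,0],[0,0,11,0,0,0,0],[0,0,6,0,0,0,0],[0,0,3,0,0,0,0],[0,0,0,0,0,0,0],[0,0,0,0,0,0,0]]
  ]
}}

```text
time_s: 27.15
tool_pos: [0.5707, -0.312, 0.0757]
tool_rot: [1.0, 0.018, 0.001, 0.0]
force: [-0.1, -0.2, -3.0]
grip_width: 0.0498
finger_force: 25.0
```

Request:
{"name": "move_arm", "arguments": {
  "deltas": [
    [[0,0,2,0,0,0,0],[0,0,1,0,0,0,0],[0,0,0,0,0,0,0],[0,0,0,0,0,0,0]]
  ]
}}

```text
time_s: 27.65
tool_pos: [0.5703, -0.3118, 0.0723]
tool_rot: [1.0, 0.018, 0.0, 0.0]
force: [-1.6, 0.5, 1.2]
grip_width: 0.0496
finger_force: 25.0
```

Request:
{"name": "move_arm", "arguments": {
  "deltas": [
    [[0,0,0,0,0,0,0.85],[0,0,0,0,0,0,0.85],[0,0,0,0,0,0,0.85],[0,0,0,0,0,0,0.85],[0,0,-15,0,0,0,0.85],[0,0,-40,0,0,0,0.85],[0,0,-50,0,0,0,0.85],[0,0,-50,0,0,0,0.85],[0,0,0,0,0,0,0.85],[0,0,0,0,0,0,0.85]]
  ]
}}

```text
time_s: 28.9
tool_pos: [0.57, -0.3115, 0.2273]
tool_rot: [1.0, 0.018, 0.0, 0.0]
force: [-0.2, -0.1, -0.3]
grip_width: 0.0796
finger_force: 0.0
```

```bash
python3 - <<'E'
from h import *
s=readout.observe();print(s["time_s"],s["tool_pos"],s["force"],s["grip_width"])
f=vision.grab_frame("wrist")["img"];C["wrist"]=wcam(s)
# predicted top corners and a brightness edge check: light rim vs dark fill of the block's top
cen=s["tool_pos"][:2];P=[proj("wrist",[cen[0]+a*.025,cen[1]+b*.025,.112]) for a,b in[(1,1),(1,-1),(-1,-1),(-1,1)]]
print(np.round(P,1))
c=np.mean(P,0).astype(int);g=cv2.cvtColor(f,cv2.COLOR_BGR2GRAY)
print("row",g[c[1],c[0]-50:c[0]+51:3]);print("col",g[c[1]-50:c[1]+51:3,c[0]+8])
E
```

```text
28.9 [ 0.57001307 -0.3115163   0.22725244] [-0.16515568 -0.09677284 -0.27157085] 0.07960496411365259
[[289.8 161.7]
 [350.  163.8]
 [346.5 220.6]
 [288.9 218.6]]
row [233 234 232 232 232 232 231 231 219  91  84  89  86  87  93  88  90  92
  90  85  89  91  89  91  91 189 228 143 142 143 143 144 145 148]
col [161 157 140 110 109 112 110 163 228 122  89  81  87  85  79  86  88  85
  86  83  85  76  81  83  84 213 215 165 164 154 151 160 162 126]
```

The rim edges are where an upright block standing on the drawer floor should show them: columns 292–346, rows 165–218. Handing in.

```bash
python3 -c "
from station import job
print(job.close_job())"
```

```text
the job is handed in; nothing more can be done
None
```

I held all four sides at the lens in order, stood the block upright in the open drawer beside the jar, released it and handed the job in at about 29 s; the hand-in returned no verdict.

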